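Hang two rinsed cups upside down on the drying pegs

TASK

The patterned beaker and the white cup have been rinsed and lie on their sides on the worktop. Turn each one upside down and lower it gently, without dropping it, over a peg of the blue drying rack, one cup to a peg, whichever peg you like, until its rim rests on the rack's base; then let go. Leave the coffee tin, the mug and the washing-up bottle undisturbed where they stand.

Things in the scene. Friction and masses are not known exactly. Their poses are not given: they have to be found in the camera images.
- beaker_mid (a point): centre (half-way up, on the axis) of the thin white plastic beaker with a coloured diamond pattern, 80 mm tall, hollow, about 50 g: a cone 56 mm across at its closed base and 68 mm at its open mouth, wall about 3 mm, inside depth 76 mm. Its z axis runs along the beaker from base to mouth. It starts lying on its side, its mouth a little raised (z axis about 5 degrees above level).
- cup_mid (a point): centre (half-way up, on the axis) of the plain white cup without handle, 80 mm tall, hollow, about 220 g: a cone 53 mm across at its closed base and 74 mm at its open mouth (about 61 mm across 30 mm from the base), wall about 5 mm, inside depth 74 mm. Its z axis runs along the cup from base to mouth. It starts lying on its side, its mouth a little raised (z axis about 9 degrees above level).
- peg_a (a point): foot of the nearer peg of the blue drying rack, on its axis, level with the rack's top face (18 mm above the worktop); z up, x toward peg_b, 120 mm away. The peg is a steel post 22 mm across with a domed top, 62 mm high above this point; a rubber collar 36 mm across, 9 mm high lies round its foot. A cup hung on it stands mouth down, its rim on the top face.
- peg_b (a point): foot of the farther peg of the same rack, same post, collar and axes as peg_a.
- tin_mid (a point): centre (half-way up) of the red and brown coffee tin, 76 mm across, 122 mm tall, upright, loose; a bystander.
- mug_mid (a point): centre of the body of the white mug with a doodle, 74 mm across and 83 mm tall, upright, loose; its handle reaches 72 mm from this point along the point's -y axis; a bystander.
- soap_mid (a point): centre (half-way up) of the clear washing-up bottle with red liquid and red pump, 44 x 60 mm, 212 mm tall, upright, loose; a bystander.
- beaker: the same beaker; origin at the centre of its closed base, z axis from base to mouth.
- cup: the same white cup; origin at the centre of its closed base, z axis from base to mouth.
- rack: the fixed rack, a blue slab 230 x 100 x 18 mm; origin on the worktop under its middle, x along its long side from peg_a to peg_b.
- cabinet_edge (a point): middle of the lower front edge of the fixed wall cabinet that hangs over the back of the worktop on the right; the cabinet reaches 220 mm to either side (along y), upward and back from this edge, and its bar handle stands 25 mm out of the front 50 mm above the edge. Keep the wrist and forearm clear of it.

How it is judged:
By the outcome, as a careful person would: the job done as asked, in the order asked, and still so for the second after the job is handed in, with the robot touching nothing.
It also fails if it takes over 62 s, if anything falls off the work surface, if the arm or the gripper's body presses on something with over 40 N, if the wrist force passes 120 N, or if a joint passes its speed limit or range.

ROBOT

A 6-joint arm with a two-finger parallel gripper is mounted at the origin on a cart in front of the work surface, level with it; the furniture and walls round the work are solid. World frame = base frame: x ahead of the robot, y to its left, z up, the work surface at z = 0. Lengths are in mm, angles in rad, forces in N, time in s.
With the tool pointing down it reaches from about 300 to 775 mm from the base axis. Payload 14.6 kg.
Tool frame: the origin (TCP) lies at the centre of the arm's flange, where the gripper is bolted on; the fingertips stand 199 mm ahead of it and the grasp point (between the pads) lies 180 mm ahead of it; z points along the fingers, y is the line along which they close (so a half turn about z gives the same grasp; the last joint's range is limited). The gripper opens to 94 mm and grips with 3 to 60 N. Pads are 16 mm wide; open, the fingers measure 119 mm over their backs; the gripper's body (75 mm by 177 mm) begins 78 mm behind the grasp point.
Start: joints at [1.265, 0.3, 1.521, -0, 1.321, -0.067], TCP at [130.094, 534.384, 404.646] pointing down, gripper open.
Joint ranges: [-3.03, 3.03], [-0.79, 2.21], [0.23, 2.52], [-1.04, 4.18], [0, 3.07], [-2.55, 2.55]. Speed limits (rad/s): [2.22, 2.22, 2.57, 3.14, 3.14, 3.14].

INTERFACE

Orientations are given as [roll, pitch, yaw] about the fixed x, y, z axes, in that order (R = Rz(yaw) Ry(pitch) Rx(roll)).
In Python, from cell import manip, optics, workorder gives the robot as it stands.
- The arm moves only by the tool step_arm, never from a script. Its argument "increments" is a list that holds one entry, the list of rows, each a list of 7 numbers: the turn, a rotation vector about the tool's x, y, z as a fraction of full scale, then the shift along the tool's x, y, z as a fraction of full scale, then the closure, from -1 (fully open) to 1 (shut). In form: [[[wx, wy, wz, tx, ty, tz, fingers], ...]]. A call has 1 to 5 rows; each row shifts and turns the commanded pose from where the row before left it, along the tool's axes as they then stand; what a row does not reach is not made up. Full scale, the value 1, is 40 mm for a shift and 45 degrees for a turn. A row lasts 1/10 s, in which the tool goes at most 50 mm and 8.59 degrees, less where a joint would pass 70% of its speed; a pose out of reach is approached as far as the arm can. A call with a number of a shift or a turn outside -1 to 1 is refused whole. A call with a gripper value outside its range is refused whole. The fingers move at their own pace and stop on an object; "newtons" is the grip in N (left out, the last holds). Time passes only in rows, so rows that do not move let the fingers close. It gives the time, the measured TCP pose, the force, the opening and the grip force at its end, in the units of the state.
- manip.read_state(): the state, without advancing time (a new reading comes with each control period).
- optics.camera(name): name is "side" or "top"; returns a dict with "frame" (400x640x3 uint8, red, green, blue), "range_z" (400x640 float32, mm along the optical axis (not along the pixel's ray), 0 where there is no reading), "mtx" (3x3 intrinsics, pixels), "cam_to_world" (4x4, takes a point from camera to world coordinates). Camera axes: x right, y down, z forward; pixel columns grow to the right and rows downward; lengths in mm; the calibration is good to about 2 mm. A picture is of the moment at which its call begins.
- workorder.sign_off(): hands the job in; it is judged then, once.
The state is a dict: "clock": time; "joints": joint angles; "qd": joint speeds; "effort": joint torques, N m; "eef_pos": TCP position; "eef_rot": TCP orientation; "wrist_force": force on the tool from outside, world axes, zero at the start; "moment": the same for the moment, N m; "finger_gap": finger opening in mm; "finger_force": force on a finger pad.
Only numpy, scipy, OpenCV 4.12 (cv2) and the standard library are available. Lean on these libraries where they do the work, as an engineer would, in place of code of your own. Each camera call takes 0.05 s, during which the arm holds its last target. There are 200 camera calls.

## Working session

There is one attempt and no reset: what is moved stays moved. The work goes in short steps, Python scripts to look and compute and a tool call to move; the robot and the scene stay as the last step left them, time stands still between calls to the robot, and variables do not carry over. Pictures are saved under pics/ and viewed, at most 10 in all, crops included, and the job is handed in when it is done.

Besides the shell and the picture viewer there is one more tool, called by a JSON object that holds its "op" and its "data", one argument or row to a line. step_arm: Moves the arm, as the interface text tells. Its arguments: {"type":"object","properties":{"increments":{"type":"array","items":{"type":"array","items":{"type":"array","items":{"type":"number"}}}},"newtons":{"type":"number"}},"required":["increments"]}

```bash
ls; mkdir -p pics
python3 - <<'E'
from cell import manip, optics
import cv2,numpy as np
s=manip.read_state(); print(s)
for n in("side","top"):
    c=optics.camera(n); np.savez("c_"+n,**c); cv2.imwrite(f"pics/{n}0.png",c["frame"][:,:,::-1]); print(c["mtx"],c["cam_to_world"])
E
```

```text
pics
{'clock': 0.0, 'joints': array([ 1.26541786e+00,  3.00442947e-01,  1.52161260e+00, -5.47534971e-06,
        1.32064383e+00, -6.65957533e-02]), 'qd': array([-5.27090732e-05,  1.32716523e-03,  1.32656810e-03, -1.38218544e-04,
        5.36650034e-04, -8.65379744e-04]), 'effort': array([-1.57891176e-03, -5.31804407e+01, -3.52748144e+01,  7.07406714e-02,
        2.44121114e-02, -7.84901999e-05]), 'eef_pos': array([130.07466798, 534.3553483 , 404.08830116]), 'eef_rot': array([-3.14048803e+00, -6.83571986e-05,  2.90281126e+00]), 'wrist_force': array([0.23611791, 0.10935394, 0.16218253]), 'moment': array([-0.04185833, -0.00483289,  0.02606315]), 'finger_force': 0.0, 'finger_gap': 93.72220583305175}
[[370.91075536   0.         317.70749312]
 [  0.         370.91075536 197.72696476]
 [  0.           0.           1.        ]] [[-9.99601428e-01 -1.09002603e-02  2.60416829e-02  5.38779245e+02]
 [-2.80781534e-02  4.79703283e-01 -8.76981401e-01  5.34411190e+02]
 [-2.93295524e-03 -8.77363063e-01 -4.79818146e-01  6.96328754e+02]
 [ 0.00000000e+00  0.00000000e+00  0.00000000e+00  1.00000000e+00]]
[[390.71676428   0.         317.62269338]
 [  0.         390.71676428 195.26275653]
 [  0.           0.           1.        ]] [[-2.05568816e-02 -9.80763333e-01  1.94115171e-01  3.89920460e+02]
 [-9.99784996e-01  1.96381787e-02 -6.65613195e-03 -2.14557358e+02]
 [ 2.71602173e-03 -1.94210265e-01 -9.80956164e-01  1.17043311e+03]
 [ 0.00000000e+00  0.00000000e+00  0.00000000e+00  1.00000000e+00]]
```

View pics/side0.png

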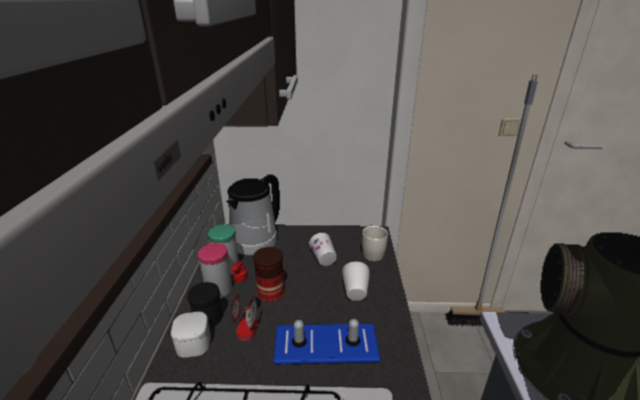

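View pics/top0.png

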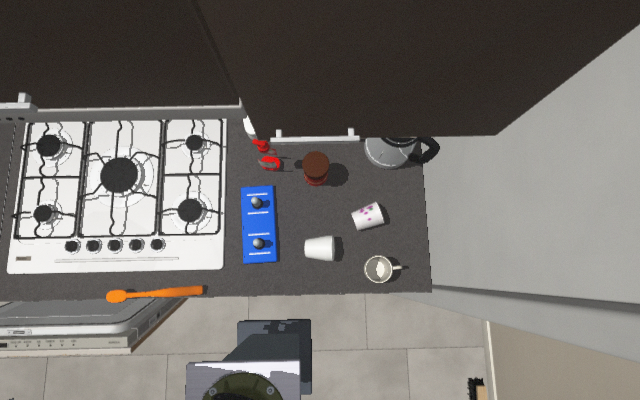

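Top view: the rack is at (258,224) with pegs at (258,243) and (257,202), the cup at (320,248), the beaker at (368,215), the mug at (380,268), the tin at (316,168) and the bottle at (268,160). Next I fit the cup and beaker cones to the point clouds.

```bash
cat > h.py <<'E'
import numpy as np
from scipy.optimize import least_squares
def cloud(c):
    z=c["range_z"]; v,u=np.nonzero(z>0); d=z[v,u]; K=c["mtx"]
    p=np.c_[(u-K[0,2])*d/K[0,0],(v-K[1,2])*d/K[1,1],d]; T=c["cam_to_world"]
    return p@T[:3,:3].T+T[:3,3]
def seg(P,ctr,r,z0=6,z1=300): return P[(np.hypot(*(P[:,:2]-ctr).T)<r)&(P[:,2]>z0)&(P[:,2]<z1)]
def sdf(P,base,ax,rb,rm,H=80):
    # distance to closed cone frustum outline (outer surface)
    d=P-base; t=d@ax; r=np.linalg.norm(d-np.outer(t,ax),axis=1)
    k=(rm-rb)/H; c=1/np.hypot(1,k)
    side=(r-rb-k*t)*c
    return side,t
E
python3 - <<'E'
from h import *
C={n:dict(np.load(f"c_{n}.npz")) for n in("side","top")}
P={n:cloud(C[n]) for n in C}
def px(n,u,v):
    c=C[n];d=c["range_z"][v,u];K=c["mtx"];p=np.array([(u-K[0,2])*d/K[0,0],(v-K[1,2])*d/K[1,1],d]);T=c["cam_to_world"];return (T[:3,:3]@p+T[:3,3]).round(1)
for n,u,v in[("top",258,241),("top",257,202),("top",320,248),("top",368,215),("top",380,268),("top",316,160),("top",268,160),("top",300,134),("side",353,325),("side",298,325),("side",290,88)]: print(n,u,v,px(n,u,v))
for name,uv,rb,rm,tilt in[("cup",(320,248),26.5,37,9),("beaker",(368,215),28,34,5)]:
    p0=px("top",*uv)
    for ns in(["top"],["side"],["top","side"]):
        Q=np.vstack([seg(P[n],p0[:2],62,7,90) for n in ns]); 
        tl=np.deg2rad(tilt)
        best=None
        for a0 in np.arange(0,2*np.pi,np.pi/4):
            def f(x):
                ax=np.array([np.cos(x[2])*np.cos(tl),np.sin(x[2])*np.cos(tl),np.sin(tl)])
                mid=np.array([x[0],x[1],(rb)*np.cos(tl)+40*np.sin(tl)])
                s,t=sdf(Q,mid-40*ax,ax,rb,rm); 
                over=np.maximum(t-80,0)-np.maximum(-t,0)
                return np.where(s<-6, np.minimum(np.abs(s),np.minimum(np.abs(t),np.abs(t-80))), np.hypot(s,over))
            r=least_squares(f,[*p0[:2],a0],loss="soft_l1",f_scale=2)
            if best is None or r.cost<best.cost: best=r
        print(name,ns,len(Q),Q.min(0).round(),Q.max(0).round(),best.x.round(3),"rms",np.median(np.abs(best.fun)).round(2))
# rack: blue pixels
for n in C:
    f=C[n]["frame"].astype(int).reshape(-1,3)[(C[n]["range_z"]>0).ravel()]
    B=P[n][(f[:,2]>90)&(f[:,2]>2*f[:,0])&(f[:,2]>1.8*f[:,1])]; B=B[(B[:,2]>12)&(B[:,2]<25)]
    import cv2; print("rack",n,cv2.minAreaRect(B[:,:2].astype(np.float32)),np.median(B[:,2]))
    ctr=cv2.minAreaRect(B[:,:2].astype(np.float32))[0]
    G=seg(P[n],np.array(ctr),110,45,100); 
    print(len(G)); 
    for m in (G[:,0]<ctr[0],G[:,0]>=ctr[0]):print(G[m].mean(0).round(1) if m.any() else None, G[m].max(0).round(), G[m].min(0).round())
E
```

```text
top 258 241 [479.5 -53.5  79.5]
top 257 202 [591.9 -47.9  67.6]
top 320 248 [ 457.5 -225.6   66.3]
top 368 215 [ 549.3 -365.7   58.4]
top 380 268 [ 399.4 -400.9    5.5]
top 316 160 [ 697.6 -219.2  121.8]
top 268 160 [729.2 -73.6  24.2]
top 300 134 [ 628.7 -190.3  519.6]
side 353 325 [480.8 -35.4  73.8]
side 298 325 [598.7 -30.3  76.2]
side 290 88 [ 609.4 -156.2  546.9]
cup ['top'] 632 [ 424. -268.    7.] [ 494. -180.   79.] [ 459.37  -223.461    4.689] rms 1.11
cup ['side'] 854 [ 427. -260.    7.] [ 497. -177.   74.] [ 461.861 -222.154    4.7  ] rms 1.12
cup ['top', 'side'] 1486 [ 424. -268.    7.] [ 497. -177.   79.] [ 460.829 -222.272    4.688] rms 1.3
beaker ['top'] 604 [ 506. -411.    8.] [ 591. -313.   70.] [ 548.523 -366.602   -1.244] rms 1.25
beaker ['side'] 604 [ 514. -408.    8.] [ 593. -315.   67.] [ 549.468 -363.443    5.034] rms 1.51
beaker ['top', 'side'] 1208 [ 506. -411.    8.] [ 593. -313.   70.] [ 548.508 -364.051    5.042] rms 1.46
rack side ((539.3731689453125, -40.23780822753906), (228.2461395263672, 100.32453918457031), 3.137230634689331) 16.883504937342536
294
[480.6 -38.6  65.2] [491. -33.  81.] [469. -49.  46.]
[598.4 -32.6  65.1] [610. -27.  80.] [589. -44.  45.]
rack top ((536.9267578125, -43.80759811401367), (228.8491668701172, 99.1543197631836), 2.9992458820343018) 17.852420011596223
121
[475.8 -49.1  72.9] [486. -39.  82.] [466. -58.  47.]
[594.2 -42.6  71.6] [605. -32.  85.] [586. -51.  46.]
```

{"op": "step_arm", "data": {
  "increments": [
    [[0, 0, 0, -0.94, -0.5, 0, -1], [0, 0, 0, -0.94, -0.5, 0, -1], [0, 0, 0, -0.94, -0.5, 0, -1], [0, 0, 0, -0.94, -0.5, 0, -1], [0, 0, 0, -0.94, -0.5, 0, -1]]
  ]
}}

```text
clock: 0.6
eef_pos: [290.0, 391.4, 404.5]
eef_rot: [-3.141, -0.0, 2.903]
wrist_force: [0.3, 0.8, -0.0]
finger_gap: 94.4
finger_force: 0.0
```

```bash
cat > log.py <<'E'
from cell import manip
import json,numpy as np
s=manip.read_state()
r=[list(map(float,s[k])) for k in("joints","eef_pos","eef_rot")]
open("log.txt","a").write(json.dumps(r)+"\n"); print(s["clock"],*[np.round(x,3) for x in r],np.round(s["wrist_force"],1),s["finger_gap"],s["finger_force"])
E
echo '[[1.26541786,0.300442947,1.52161260,0,1.32064383,-0.0665957533],[130.07466798,534.3553483,404.08830116],[-3.14048803,-0.00006,2.90281126]]'>log.txt; python3 log.py
```

```text
0.6 [ 0.858  0.16   1.694 -0.     1.288 -0.474] [290.049 391.412 404.477] [-3.141 -0.     2.903] [ 0.3  0.8 -0. ] 94.39826841833649 0.0
```

{"op": "step_arm", "data": {
  "increments": [
    [[0, 0, 0.18, -0.94, -0.5, 0, -1], [0, 0, 0.18, -0.94, -0.3, 0, -1], [0, 0, 0.18, -0.94, -0.0, 0, -1], [0, 0, 0.18, -0.5, 0, 0, -1], [0, 0, 0.18, 0, 0, 0, -1]]
  ]
}}

```text
clock: 1.1
eef_pos: [401.4, 306.8, 404.2]
eef_rot: [-3.141, 0.0, 2.187]
wrist_force: [-0.1, 0.2, 0.2]
finger_gap: 94.4
finger_force: 0.0
```

```bash
python3 log.py
```

```text
1.1 [ 0.58   0.201  1.646 -0.     1.296 -0.036] [401.439 306.762 404.177] [-3.141  0.     2.187] [-0.1  0.2  0.2] 94.38211542029856 0.0
```

{"op": "step_arm", "data": {
  "increments": [
    [[0, 0.18, 0, 0, 0, 0, -1], [0, 0.18, 0, 0, 0, 0, -1], [0.18, 0, 0, 0, 0, 0.3, -1], [0.18, 0, 0, 0, 0, 0.3, -1], [0.18, 0, 0, 0, 0, 0.3, -1]]
  ]
}}

```text
clock: 1.6
eef_pos: [389.8, 313.3, 370.1]
eef_rot: [-2.711, -0.283, 2.195]
wrist_force: [-0.5, -1.5, -0.3]
finger_gap: 94.0
finger_force: 0.0
```

```bash
python3 log.py
```

```text
1.6 [ 0.571  0.294  1.634  0.234  1.669 -0.147] [389.837 313.293 370.085] [-2.711 -0.283  2.195] [-0.5 -1.5 -0.3] 94.02329347079502 0.0
```

```bash
cat > kin.py <<'E'
import numpy as np, json
from scipy.optimize import least_squares
from scipy.spatial.transform import Rotation as R
S=1
LO=np.array([-3.03,-.79,.23,-1.04,0,-2.55]);HI=np.array([3.03,2.21,2.52,4.18,3.07,2.55])
def fk(q,p,s4=1,full=False):
    h,a1,b,L1,e,L2,d6=p
    r1=R.from_euler('z',q[0]);r2=r1*R.from_euler('y',q[1]);r3=r2*R.from_euler('y',q[2])
    r6=r3*R.from_euler('z',s4*q[3])*R.from_euler('y',q[4])
    el=np.array([0,0,h])+r1.apply([a1,b,0])+r2.apply([0,0,L1]); w=el+r3.apply([e,0,L2]); t=w+r6.apply([0,0,d6])
    rt=r6*R.from_euler('z',q[5]+np.pi/2)
    return (t,rt,el,w) if full else (t,rt)
def fit():
    D=[json.loads(l) for l in open("log.txt")]
    best=None
    for s4 in(1,-1):
        f=lambda p:np.concatenate([np.r_[fk(q,p,s4)[0]-x,100*(fk(q,p,s4)[1].inv()*R.from_euler('xyz',o)).as_rotvec()] for q,x,o in D]+[1e-3*(p-np.array([350,0,36,400,0,400,100]))])
        r=least_squares(f,[350,0,36,400,0,400,100])
        if best is None or r.cost<best[0]: best=(r.cost,r.x,s4,np.abs(r.fun).max())
    return best
def ik(x,rt,p,s4,q0):
    best=None
    rng=np.random.default_rng(0)
    for k in range(12):
        s=np.clip(q0+(rng.normal(0,.5,6) if k else 0),LO+.01,HI-.01)
        f=lambda q:np.r_[fk(q,p,s4)[0]-x,300*(fk(q,p,s4)[1].inv()*rt).as_rotvec()]
        r=least_squares(f,s,bounds=(LO,HI))
        c=r.cost*1e3+np.abs(r.x-q0).sum()
        if best is None or c<best[0]: best=(c,r.x,np.sqrt(2*r.cost))
    return best[1],best[2]
def orient(zdir,ydir):
    z=np.array(zdir,float);z/=np.linalg.norm(z);y=np.array(ydir,float);y-=z*(y@z);y/=np.linalg.norm(y)
    return R.from_matrix(np.c_[np.cross(y,z),y,z])
E
python3 - <<'E'
from kin import *
c,p,s4,m=fit(); print(c,p.round(1),s4,m)
E
```

```text
0.010958837696231485 [221.3   0.   36.6 424.2  40.9 447.5  71.4] 1 0.12874922592564686
```

```bash
cat > plan.py <<'E'
from kin import *
_,p,s4,_=fit()
from cell import manip
OBJ={"cup":(np.array([460.8,-222.5]),4.69,9,26.5,30),"beaker":(np.array([548.5,-364.]),-1.245,5,28,32)}
PEG={"a":np.array([478.5,-45.5]),"b":np.array([597.5,-39.5])}
def grasp(n,phi,back=0):
    m,az,tl,rb,t=OBJ[n];tl=np.deg2rad(tl);f=np.deg2rad(phi)
    a=np.array([np.cos(az)*np.cos(tl),np.sin(az)*np.cos(tl),np.sin(tl)])
    mid=np.r_[m,rb*np.cos(tl)+40*np.sin(tl)]; g=mid+(t-40)*a
    nn=np.array([np.cos(az)*np.sin(tl),np.sin(az)*np.sin(tl),-np.cos(tl)])
    z=np.cos(f)*nn+np.sin(f)*a; y=np.cross(nn,a)
    if y[0]<0:y=-y
    return g-(180+back)*z,orient(z,y)
def place(n,peg,phi,psi,h=0):
    # psi: heading of tool; tool x keeps same relation to cup as at grasp
    t=OBJ[n][4];f=np.deg2rad(phi);az=np.deg2rad(psi)
    nn=np.array([np.cos(az),np.sin(az),0]);a=np.array([0,0,-1.]);z=np.cos(f)*nn+np.sin(f)*a
    y0=np.cross(nn,a)  # same sign test as grasp
    m,az0,*_=OBJ[n]; a0=np.array([np.cos(az0),np.sin(az0),0]); 
    s=1 if np.cross([0,0,-1],a0)[0]>=0 else -1
    g=np.r_[PEG[peg],18+80-t+h]
    return g-180*z,orient(z,s*y0)
def delta(x,rt):
    s=manip.read_state();r=R.from_euler('xyz',s["eef_rot"])
    return r.inv().apply(x-s["eef_pos"]).round(1),np.rad2deg((r.inv()*rt).as_rotvec()).round(1)
E
python3 - <<'E'
from plan import *
np.set_printoptions(suppress=True,precision=2)
q0=np.array([-.4,.4,1.6,0,1.2,0])
for phi in(30,40,50):
  for n,pg in(("cup","b"),("beaker","a")):
    x,rt=grasp(n,phi);q,e=ik(x,rt,p,s4,q0);print(phi,n,"grasp",x.round(),q,round(e,1))
    for psi in(90,60,30,0):
        for h in(0,150):
            x,rt=place(n,pg,phi,psi,h);q2,e=ik(x,rt,p,s4,q);_,_,el,w=fk(q2,p,s4,True);print("   psi",psi,h,x.round(),q2,round(e,1),w.round())
E
```

```text
30 cup grasp [464. -99. 171.] [-0.19  0.51  1.93 -0.97  0.85  0.55] 0.0
   psi 90 0 [ 598. -195.  158.] [-0.46  0.86  1.37  0.89  1.57 -0.78] 0.0 [ 597. -257.  194.]
   psi 90 150 [ 598. -195.  308.] [-0.46  0.65  1.33  0.9   1.73 -0.59] 0.0 [ 597. -257.  344.]
   psi 60 0 [ 520. -174.  158.] [-0.5   0.68  1.72  1.21  1.18 -0.75] 0.0 [ 489. -228.  194.]
   psi 60 150 [ 520. -174.  308.] [-0.5   0.42  1.68  1.12  1.3  -0.47] 0.0 [ 489. -228.  344.]
   psi 30 0 [ 462. -117.  158.] [-0.43  0.53  2.01  1.75  0.8  -0.88] 0.0 [ 409. -148.  194.]
   psi 30 150 [ 462. -117.  308.] [-0.43  0.22  1.97  1.4   0.8  -0.38] 0.0 [ 409. -148.  344.]
   psi 0 0 [442. -40. 158.] [-0.2   0.46  2.15  2.8   0.54 -1.37] 0.0 [380. -40. 194.]
   psi 0 150 [442. -40. 308.] [-0.2   0.11  2.1   2.11  0.2  -0.65] 0.0 [380. -39. 344.]
30 beaker grasp [ 513. -259.  178.] [-0.48  0.61  1.7  -0.89  0.54 -0.09] 0.0
   psi 90 0 [ 478. -201.  156.] [-0.57  0.69  1.7   0.82  1.52 -0.96] 0.0 [ 478. -263.  192.]
   psi 90 150 [ 478. -201.  306.] [-0.57  0.44  1.67  0.83  1.72 -0.75] 0.0 [ 478. -263.  342.]
   psi 60 0 [ 
[... 3123 characters left out ...]
 1.77  0.64  1.28 -0.81] 0.0 [ 478. -207.  259.]
   psi 90 150 [ 478. -161.  354.] [-0.48  0.3   1.68  0.61  1.53 -0.62] 0.0 [ 478. -207.  409.]
   psi 60 0 [ 421. -146.  204.] [-0.52  0.39  2.    0.89  0.97 -0.6 ] 0.0 [ 398. -185.  259.]
   psi 60 150 [ 421. -146.  354.] [-0.52  0.13  1.9   0.75  1.23 -0.3 ] 0.0 [ 398. -185.  409.]
   psi 30 0 [ 378. -103.  204.] [-0.46  0.26  2.2   1.2   0.61 -0.41] 0.0 [ 339. -126.  259.]
   psi 30 150 [ 378. -103.  354.] [-0.46 -0.05  2.09  0.79  0.85  0.13] 0.0 [ 339. -126.  409.]
   psi 0 0 [363. -46. 204.] [-0.26  0.18  2.3   1.73  0.17 -0.36] 0.0 [317. -45. 259.]
   psi 0 150 [363. -46. 354.] [-0.26 -0.16  2.18  0.37  0.47  1.04] 0.0 [317. -45. 409.]
```

```bash
python3 log.py
cat >> plan.py <<'E'
def rows(x,rt,start=None,N=None,fg=-1,dmax=38,amax=8.2):
    from scipy.spatial.transform import Slerp
    if start is None:
        s=manip.read_state();start=(np.array(s["eef_pos"]),R.from_euler('xyz',s["eef_rot"]))
    x0,r0=start;d=np.linalg.norm(x-x0);an=np.rad2deg((r0.inv()*rt).magnitude())
    N=N or int(np.ceil(max(d/dmax,an/amax,1)))
    w=(r0.inv()*rt).as_rotvec()/N
    out=[];xc,rc=x0,r0
    for k in range(N):
        tx=x0+(x-x0)*(k+1)/N; rn=r0*R.from_rotvec(w*(k+1))
        v=np.r_[(rc.inv()*rn).as_rotvec()/np.deg2rad(45),rc.inv().apply(tx-xc)/40].round(2)
        out.append([*map(float,v),fg]); xc=xc+rc.apply(v[3:]*40); rc=rc*R.from_rotvec(v[:3]*np.deg2rad(45))
    for i in range(0,N,5): print([out[i:i+5]])
    print("end",xc.round(1),rc.as_euler('xyz').round(3)); return xc,rc
E
python3 - <<'E'
from plan import *
np.set_printoptions(suppress=True,precision=2)
x,rt=grasp("cup",25,140); q=np.array([.57,.29,1.63,.23,1.67,-.15])
for b in(140,0):
    y,rt=grasp("cup",25,b); print(y,ik(y,rt,p,s4,np.array([-.2,.5,1.9,-.9,.8,.5])))
e=rows(x,rt); rows(grasp("cup",25)[0],rt,start=e)
y,rt=place("cup","b",25,70);print(ik(y,rt,p,s4,np.array([-.5,.8,1.5,1,1.4,-.8])))
E
```

```text
1.6 [ 0.571  0.294  1.634  0.234  1.669 -0.147] [389.837 313.293 370.085] [-2.711 -0.283  2.195] [-0.5 -1.5 -0.3] 94.02329347079502 0.0
[465.03 -33.73 296.16] (array([-0.07,  0.26,  1.88, -0.68,  1.08,  0.31]), np.float64(5.502068620526821e-13))
[ 463.27 -112.    180.09] (array([-0.23,  0.48,  1.92, -0.86,  0.81,  0.42]), np.float64(1.2847501608485984e-13))
[[[-0.04, -0.09, 0.11, -0.83, -0.34, 0.1, -1], [-0.03, -0.08, 0.1, -0.85, -0.28, 0.16, -1], [-0.04, -0.09, 0.11, -0.86, -0.21, 0.2, -1], [-0.04, -0.09, 0.1, -0.86, -0.14, 0.25, -1], [-0.03, -0.09, 0.11, -0.85, -0.09, 0.32, -1]]]
[[[-0.04, -0.08, 0.1, -0.82, -0.02, 0.37, -1], [-0.04, -0.09, 0.11, -0.81, 0.03, 0.42, -1], [-0.03, -0.09, 0.1, -0.76, 0.08, 0.48, -1], [-0.04, -0.09, 0.11, -0.72, 0.13, 0.53, -1], [-0.03, -0.08, 0.1, -0.67, 0.17, 0.59, -1]]]
end [464.9 -33.7 296.2] [-3.14  0.59  1.55]
[[[-0.0, -0.0, 0.0, -0.0, 0.0, 0.88, -1], [-0.0, -0.0, 0.0, -0.01, 0.01, 0.87, -1], [-0.0, -0.0, 0.0, 0.0, 0.0, 0.88, -1], [-0.0, -0.0, 0.0, -0.0, 0.0, 0.87, -1]]]
end [ 463.1 -111.9  180.1] [-3.14  0.59  1.55]
(array([-0.52,  0.77,  1.6 ,  1.15,  1.37, -0.8 ]), np.float64(7.245395075853747e-13))
```

{"op": "step_arm", "data": {
  "increments": [
    [[-0.04, -0.09, 0.11, -0.83, -0.34, 0.1, -1], [-0.03, -0.08, 0.1, -0.85, -0.28, 0.16, -1], [-0.04, -0.09, 0.11, -0.86, -0.21, 0.2, -1], [-0.04, -0.09, 0.1, -0.86, -0.14, 0.25, -1], [-0.03, -0.09, 0.11, -0.85, -0.09, 0.32, -1]]
  ]
}}

```text
clock: 2.1
eef_pos: [427.5, 138.4, 332.8]
eef_rot: [-2.85, 0.193, 1.927]
wrist_force: [0.3, -0.7, -0.5]
finger_gap: 94.2
finger_force: 0.0
```

{"op": "step_arm", "data": {
  "increments": [
    [[-0.04, -0.08, 0.1, -0.82, -0.02, 0.37, -1], [-0.04, -0.09, 0.11, -0.81, 0.03, 0.42, -1], [-0.03, -0.09, 0.1, -0.76, 0.08, 0.48, -1], [-0.04, -0.09, 0.11, -0.72, 0.13, 0.53, -1], [-0.03, -0.08, 0.1, -0.67, 0.17, 0.59, -1]]
  ]
}}

```text
clock: 2.6
eef_pos: [464.9, -34.9, 295.6]
eef_rot: [3.138, 0.589, 1.543]
wrist_force: [0.6, 0.7, -0.3]
finger_gap: 93.9
finger_force: 0.0
```

```bash
python3 log.py
python3 - <<'E'
from plan import *
from cell import optics
import cv2
t=optics.camera("top")["frame"][100:300,200:440]; s=optics.camera("side")["frame"][200:370,200:440]
cv2.imwrite("pics/pre.png",np.vstack([cv2.resize(t,None,fx=1.6,fy=1.6),cv2.resize(s,None,fx=1.6,fy=1.6)])[:,:,::-1])
rows(grasp("cup",25)[0],grasp("cup",25)[1],N=5)
E
```

```text
2.6 [-0.068  0.261  1.88  -0.68   1.08   0.313] [464.874 -34.868 295.559] [3.138 0.589 1.543] [ 0.6  0.7 -0.3] 93.87843001763856 0.0
[[[-0.0, -0.0, -0.0, 0.0, 0.0, 0.69, -1], [-0.0, -0.0, -0.0, 0.01, 0.0, 0.69, -1], [-0.0, -0.0, -0.0, -0.0, 0.01, 0.68, -1], [-0.0, -0.0, -0.01, 0.0, -0.0, 0.69, -1], [-0.0, -0.01, 0.0, 0.0, 0.0, 0.69, -1]]]
end [ 463.2 -112.2  180.1] [-3.137  0.596  1.551]
```

View pics/pre.png

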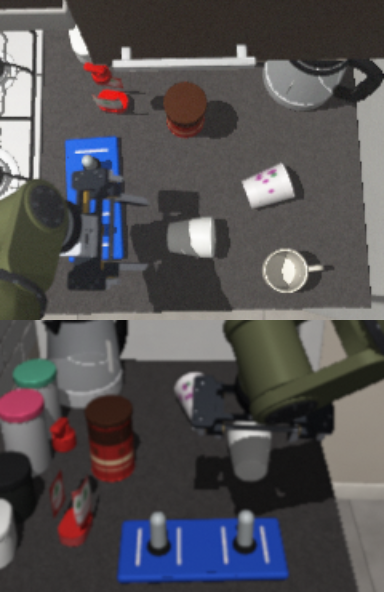

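The gripper is lined up with the cup at crop (192,238), one finger on each side of it. The mug and beaker are clear.

{"op": "step_arm", "data": {
  "increments": [
    [[0, 0, 0, 0, 0, 0.69, -1], [0, 0, 0, 0, 0, 0.69, -1], [0, 0, 0, 0, 0, 0.69, -1], [0, 0, 0, 0, 0, 0.69, -1], [0, 0, 0, 0, 0, 0.69, -1]]
  ]
}}

```text
clock: 3.2
eef_pos: [463.0, -109.9, 180.1]
eef_rot: [3.141, 0.586, 1.548]
wrist_force: [1.0, -0.0, 0.9]
finger_gap: 94.1
finger_force: 0.0
```

{"op": "step_arm", "data": {
  "increments": [
    [[0, 0, 0, 0, 0, 0, 1], [0, 0, 0, 0, 0, 0, 1], [0, 0, 0, 0, 0, 0, 1], [0, 0, 0, 0, 0, 0, 1], [0, 0, 0, 0, 0, 0, 1]]
  ],
  "newtons": 20
}}

```text
clock: 3.7
eef_pos: [463.4, -109.4, 181.8]
eef_rot: [3.139, 0.587, 1.546]
wrist_force: [-0.3, 3.4, 5.3]
finger_gap: 61.5
finger_force: 19.6
```

```bash
python3 log.py
```

```text
3.7 [-0.227  0.477  1.92  -0.845  0.81   0.417] [ 463.396 -109.373  181.808] [3.139 0.587 1.546] [-0.3  3.4  5.3] 61.50107235297462 19.612872407888062
```

```bash
cat >> plan.py <<'E'
def check(x0,r0,x,rt,q,N=12):
    w=(r0.inv()*rt).as_rotvec();Q=[]
    for k in range(N+1):
        q,e=ik(x0+(x-x0)*k/N,r0*R.from_rotvec(w*k/N),p,s4,q);Q.append(np.r_[q,e])
    print(np.array(Q).round(2))
E
python3 - <<'E'
from plan import *
s=manip.read_state();r=R.from_euler('xyz',s["eef_rot"]);x0=s["eef_pos"]+[0,0,140]
e=rows(x0,r,fg=1,N=5)
x,rt=place("cup","b",25,70,140)
q,_=ik(x0,r,p,s4,s["joints"]);check(e[0],e[1],x,rt,q)
rows(x,rt,start=e,fg=1,amax=7)
E
```

```text
[[[0.0, 0.0, 0.0, -0.39, 0.0, -0.58, 1], [0.0, 0.0, 0.0, -0.39, 0.0, -0.59, 1], [0.0, 0.0, 0.0, -0.38, 0.0, -0.58, 1], [0.0, 0.0, 0.0, -0.39, 0.01, -0.58, 1], [0.0, 0.0, 0.0, -0.39, -0.0, -0.58, 1]]]
end [ 463.5 -109.6  321.7] [3.139 0.587 1.546]
[[-0.23  0.23  1.85 -0.68  1.04  0.14  0.  ]
 [-0.26  0.24  1.82 -0.51  1.01  0.06  0.  ]
 [-0.29  0.26  1.8  -0.34  1.   -0.04  0.  ]
 [-0.32  0.28  1.78 -0.17  1.   -0.13  0.  ]
 [-0.35  0.3   1.76  0.    1.01 -0.22  0.  ]
 [-0.37  0.33  1.73  0.17  1.04 -0.3   0.  ]
 [-0.4   0.35  1.71  0.32  1.08 -0.38  0.  ]
 [-0.43  0.38  1.69  0.47  1.14 -0.44  0.  ]
 [-0.45  0.41  1.67  0.61  1.2  -0.49  0.  ]
 [-0.47  0.44  1.65  0.74  1.26 -0.53  0.  ]
 [-0.49  0.47  1.63  0.87  1.33 -0.55  0.  ]
 [-0.5   0.51  1.61  0.99  1.4  -0.57  0.  ]
 [-0.52  0.54  1.59  1.11  1.48 -0.57  0.  ]]
[[[-0.01, 0.14, 0.03, -0.08, 0.13, 0.13, 1], [-0.01, 0.15, 0.03, -0.09, 0.14, 0.12, 1], [-0.0, 0.14, 0.03, -0.1, 0.13, 0.11, 1], [-0.01, 0.15, 0.03, -0.1, 0.14, 0.1, 1], [-0.01, 0.14, 0.03, -0.12, 0.14, 0.08, 1]]]
[[[-0.01, 0.15, 0.03, -0.12, 0.14, 0.08, 1], [-0.01, 0.14, 0.03, -0.12, 0.15, 0.06, 1], [-0.01, 0.15, 0.03, -0.13, 0.14, 0.05, 1], [-0.01, 0.14, 0.03, -0.13, 0.15, 0.03, 1], [-0.0, 0.15, 0.03, -0.12, 0.16, 0.02, 1]]]
[[[-0.01, 0.14, 0.03, -0.13, 0.15, 0.01, 1], [-0.01, 0.15, 0.03, -0.12, 0.16, -0.01, 1], [-0.01, 0.14, 0.03, -0.12, 0.16, -0.02, 1], [-0.01, 0.14, 0.03, -0.11, 0.17, -0.03, 1], [-0.01, 0.15, 0.03, -0.11, 0.16, -0.04, 1]]]
end [ 541.5 -192.9  284. ] [ 3.133 -1.135  1.229]
```

{"op": "step_arm", "data": {
  "increments": [
    [[0.0, 0.0, 0.0, -0.39, 0.0, -0.58, 1], [0.0, 0.0, 0.0, -0.39, 0.0, -0.58, 1], [0.0, 0.0, 0.0, -0.39, 0.0, -0.58, 1], [0.0, 0.0, 0.0, -0.39, 0.0, -0.58, 1], [0.0, 0.0, 0.0, -0.39, 0, -0.58, 1]]
  ]
}}

```text
clock: 4.2
eef_pos: [462.7, -110.3, 322.1]
eef_rot: [3.141, 0.586, 1.547]
wrist_force: [0.1, -0.3, -1.8]
finger_gap: 61.5
finger_force: 19.7
```

{"op": "step_arm", "data": {
  "increments": [
    [[-0.01, 0.14, 0.03, -0.08, 0.13, 0.13, 1], [-0.01, 0.15, 0.03, -0.09, 0.14, 0.12, 1], [0, 0.14, 0.03, -0.1, 0.13, 0.11, 1], [-0.01, 0.15, 0.03, -0.1, 0.14, 0.1, 1], [-0.01, 0.14, 0.03, -0.12, 0.14, 0.08, 1]]
  ]
}}

```text
clock: 4.7
eef_pos: [489.1, -138.4, 308.4]
eef_rot: [3.076, 0.012, 1.444]
wrist_force: [0.1, 0.6, -2.2]
finger_gap: 61.6
finger_force: 19.6
```

{"op": "step_arm", "data": {
  "increments": [
    [[-0.01, 0.15, 0.03, -0.12, 0.14, 0.08, 1], [-0.01, 0.14, 0.03, -0.12, 0.15, 0.06, 1], [-0.01, 0.15, 0.03, -0.13, 0.14, 0.05, 1], [-0.01, 0.14, 0.03, -0.13, 0.15, 0.03, 1], [0, 0.15, 0.03, -0.12, 0.16, 0.02, 1]]
  ]
}}

```text
clock: 5.2
eef_pos: [515.3, -166.0, 295.9]
eef_rot: [3.065, -0.569, 1.367]
wrist_force: [0.4, 0.5, -2.0]
finger_gap: 61.5
finger_force: 19.5
```

{"op": "step_arm", "data": {
  "increments": [
    [[-0.01, 0.14, 0.03, -0.13, 0.15, 0.01, 1], [-0.01, 0.15, 0.03, -0.12, 0.16, -0.01, 1], [-0.01, 0.14, 0.03, -0.12, 0.16, -0.02, 1], [-0.01, 0.14, 0.03, -0.11, 0.17, -0.03, 1], [-0.01, 0.15, 0.03, -0.11, 0.16, -0.04, 1]]
  ]
}}

```text
clock: 5.7
eef_pos: [541.1, -194.0, 283.0]
eef_rot: [3.136, -1.139, 1.225]
wrist_force: [-0.2, -0.4, -2.0]
finger_gap: 61.5
finger_force: 19.5
```

```bash
python3 log.py
cat > hang.py <<'E'
import sys
from plan import *; from h import *
from cell import optics
import cv2
n,pg,tag=sys.argv[1:4]
C={k:optics.camera(k) for k in("top","side")}
cv2.imwrite(f"pics/{tag}.png",np.vstack([cv2.resize(C["top"]["frame"][100:300,200:440],None,fx=1.6,fy=1.6),cv2.resize(C["side"]["frame"][200:370,200:440],None,fx=1.6,fy=1.6)])[:,:,::-1])
rb,rm=(26.5,37) if n=="cup" else (28,34)
s=manip.read_state();g=s["eef_pos"]+R.from_euler('xyz',s["eef_rot"]).apply([0,0,180]);t=OBJ[n][4]
print("grasp pt",g.round(1))
for ks in(["side"],["top"],["top","side"]):
    P=np.vstack([cloud(C[k]) for k in ks])
    Q=P[(np.hypot(*(P[:,:2]-g[:2]).T)<50)&(P[:,2]>g[2]-62)&(P[:,2]<g[2]+t+10)]
    def f(x):
        ax=np.array([x[3],x[4],-1]);ax/=np.linalg.norm(ax)
        b=np.r_[x[:2],g[2]]-ax*(t+x[2]); sd,tt=sdf(Q,b,ax,rb,rm)
        over=np.maximum(tt-80,0)-np.maximum(-tt,0)
        return np.r_[np.where((sd<-5),np.minimum(np.abs(sd),np.abs(tt)),np.hypot(sd,over)),np.array([x[2]/3,x[3]*30,x[4]*30])]
    r=least_squares(f,[g[0],g[1],0,0,0],loss="soft_l1",f_scale=1.5); print(ks,len(Q),r.x.round(3),np.median(abs(r.fun)).round(2))
E
python3 hang.py cup b hang1
```

```text
5.7 [-0.52   0.542  1.587  1.118  1.479 -0.576] [ 541.06  -194.015  282.959] [ 3.136 -1.139  1.225] [-0.2 -0.4 -2. ] 61.53819308281698 19.467872111708857
grasp pt [597.1 -40.9 206.5]
['side'] 1876 [ 5.98282e+02 -3.82320e+01 -2.07600e+00  1.80000e-02  5.20000e-02] 1.06
['top'] 820 [ 5.9656e+02 -4.0212e+01 -1.6920e+00 -3.6000e-02  3.1000e-02] 1.52
['top', 'side'] 2696 [ 5.97696e+02 -3.86580e+01 -1.66500e+00  1.90000e-02  5.10000e-02] 1.49
```

View pics/hang1.png

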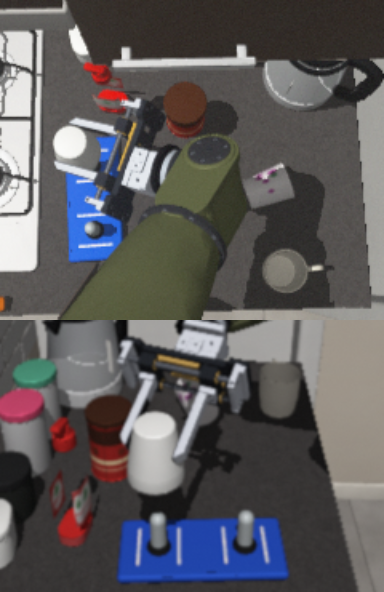

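Run:
```python
from plan import *
s=manip.read_state();r=R.from_euler('xyz',s["eef_rot"]);g=s["eef_pos"]+r.apply([0,0,180])
r2=r*R.from_rotvec([0,-.04,0]); g2=np.array([597.5,-40,g[2]-60])
e=rows(g2-r2.apply([0,0,180]),r2,fg=1,N=5)
x1=e[0]-[0,0,55]; e=rows(x1,e[1],start=e,fg=1,N=5)
rows(e[0]-[0,0,20],e[1],start=e,fg=1,N=5)
```

```text
[[[-0.0, -0.01, 0.0, -0.23, -0.0, 0.13, 1], [0.0, -0.01, 0.0, -0.24, -0.0, 0.13, 1], [0.0, -0.01, 0.0, -0.23, -0.0, 0.14, 1], [0.0, -0.01, 0.0, -0.23, -0.0, 0.14, 1], [0.0, -0.01, -0.0, -0.23, -0.0, 0.14, 1]]]
end [ 542.5 -190.2  228.5] [ 3.14  -1.098  1.222]
[[[0.0, 0.0, 0.0, -0.24, -0.0, 0.13, 1], [0.0, 0.0, 0.0, -0.25, -0.0, 0.12, 1], [0.0, 0.0, 0.0, -0.24, -0.0, 0.13, 1], [0.0, 0.0, 0.0, -0.25, -0.0, 0.12, 1], [0.0, 0.0, 0.0, -0.24, -0.0, 0.13, 1]]]
end [ 542.6 -190.1  173.6] [ 3.14  -1.098  1.222]
[[[0.0, 0.0, 0.0, -0.09, -0.0, 0.05, 1], [0.0, 0.0, 0.0, -0.09, -0.0, 0.04, 1], [0.0, 0.0, 0.0, -0.09, -0.0, 0.05, 1], [0.0, 0.0, 0.0, -0.09, -0.0, 0.04, 1], [0.0, 0.0, 0.0, -0.09, -0.0, 0.05, 1]]]
end [ 542.6 -190.1  153.4] [ 3.14  -1.098  1.222]
```

{"op": "step_arm", "data": {
  "increments": [
    [[0, -0.01, 0.0, -0.23, 0, 0.13, 1], [0.0, -0.01, 0.0, -0.24, 0, 0.13, 1], [0.0, -0.01, 0.0, -0.23, 0, 0.14, 1], [0.0, -0.01, 0.0, -0.23, 0, 0.14, 1], [0.0, -0.01, 0, -0.23, 0, 0.14, 1]]
  ]
}}

```text
clock: 6.3
eef_pos: [542.4, -189.8, 228.2]
eef_rot: [3.137, -1.094, 1.225]
wrist_force: [-0.3, 0.2, -1.6]
finger_gap: 61.4
finger_force: 19.5
```

{"op": "step_arm", "data": {
  "increments": [
    [[0.0, 0.0, 0.0, -0.24, 0, 0.13, 1], [0.0, 0.0, 0.0, -0.25, 0, 0.12, 1], [0.0, 0.0, 0.0, -0.24, 0, 0.13, 1], [0.0, 0.0, 0.0, -0.25, 0, 0.12, 1], [0.0, 0.0, 0.0, -0.24, 0, 0.13, 1]]
  ]
}}

```text
clock: 6.8
eef_pos: [542.6, -190.1, 173.3]
eef_rot: [3.137, -1.096, 1.224]
wrist_force: [-0.2, 0.4, -2.5]
finger_gap: 61.7
finger_force: 19.5
```

{"op": "step_arm", "data": {
  "increments": [
    [[0, 0, 0, -0.09, 0, 0.05, 1], [0, 0, 0, -0.09, 0, 0.04, 1], [0, 0, 0, -0.05, 0, 0.03, 1], [0, 0, 0, -0.04, 0, 0.02, 1], [0, 0, 0, 0, 0, 0, 1]]
  ]
}}

```text
clock: 7.3
eef_pos: [542.6, -190.0, 162.2]
eef_rot: [3.137, -1.096, 1.225]
wrist_force: [-0.3, 0.4, -1.9]
finger_gap: 61.5
finger_force: 19.5
```

```bash
python3 log.py; python3 hang.py cup b hang2
```

```text
7.3 [-0.51   0.734  1.609  1.119  1.351 -0.762] [ 542.636 -189.985  162.189] [ 3.137 -1.096  1.225] [-0.3  0.4 -1.9] 61.47572069974722 19.475794386235066
grasp pt [597.8 -39.8  80. ]
['side'] 1727 [ 5.98419e+02 -3.73670e+01 -4.21900e+00 -4.00000e-03 -0.00000e+00] 1.21
['top'] 732 [ 5.96334e+02 -4.01150e+01 -3.75800e+00 -1.90000e-02  7.00000e-03] 2.26
['top', 'side'] 2459 [ 5.97567e+02 -3.79000e+01 -3.86100e+00  3.00000e-03  0.00000e+00] 1.76
```

View pics/hang2.png

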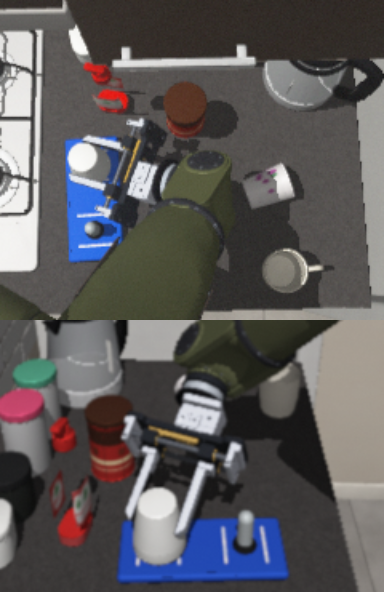

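The cup is upright over peg b at side crop (158,525), with its rim just above the rack. I lower it slowly until it touches.

{"op": "step_arm", "data": {
  "increments": [
    [[0, 0, 0, -0.035, 0, 0.018, 1], [0, 0, 0, -0.035, 0, 0.018, 1], [0, 0, 0, -0.035, 0, 0.018, 1], [0, 0, 0, -0.035, 0, 0.018, 1], [0, 0, 0, 0, 0, 0, 1]]
  ]
}}

```text
clock: 7.9
eef_pos: [542.6, -190.0, 155.5]
eef_rot: [3.138, -1.096, 1.224]
wrist_force: [0.8, -0.5, -1.1]
finger_gap: 61.4
finger_force: 19.5
```

{"op": "step_arm", "data": {
  "increments": [
    [[0, 0, 0, -0.022, 0, 0.012, 1], [0, 0, 0, 0, 0, 0, 1]]
  ]
}}

```text
clock: 8.1
eef_pos: [542.6, -190.0, 154.8]
eef_rot: [3.137, -1.096, 1.225]
wrist_force: [0.1, 0.2, -0.8]
finger_gap: 61.3
finger_force: 19.5
```

{"op": "step_arm", "data": {
  "increments": [
    [[0, 0, 0, -0.022, 0, 0.012, 1], [0, 0, 0, 0, 0, 0, 1]]
  ]
}}

```text
clock: 8.3
eef_pos: [542.7, -190.2, 154.2]
eef_rot: [3.136, -1.096, 1.226]
wrist_force: [-2.0, -2.7, 3.5]
finger_gap: 61.4
finger_force: 19.8
```

{"op": "step_arm", "data": {
  "increments": [
    [[0, 0, 0, -0.015, 0, 0.008, 1], [0, 0, 0, 0, 0, 0, 1]]
  ]
}}

```text
clock: 8.5
eef_pos: [542.7, -190.3, 153.9]
eef_rot: [3.135, -1.097, 1.226]
wrist_force: [-4.5, -4.0, 8.4]
finger_gap: 61.5
finger_force: 20.1
```

```bash
python3 log.py; python3 hang.py cup b hang3
```

```text
8.5 [-0.511  0.749  1.607  1.123  1.346 -0.776] [ 542.719 -190.26   153.856] [ 3.135 -1.097  1.226] [-4.5 -4.   8.4] 61.476320850035776 20.11782071494963
grasp pt [597.9 -39.9  71.7]
['side'] 2005 [ 5.98515e+02 -3.78200e+01 -4.22900e+00 -3.00000e-03  3.80000e-02] 1.59
['top'] 842 [ 5.97248e+02 -3.98990e+01 -1.84500e+00 -2.80000e-02  1.00000e-03] 2.68
['top', 'side'] 2847 [ 5.97825e+02 -3.82210e+01 -3.57200e+00 -3.00000e-03  2.70000e-02] 2.13
```

{"op": "step_arm", "data": {
  "increments": [
    [[0, 0, 0, 0, 0, 0, -0.4], [0, 0, 0, 0, 0, 0, -0.6], [0, 0, 0, 0, 0, 0, -0.8], [0, 0, 0, 0, 0, 0, -0.8], [0, 0, 0, 0, 0, 0, -0.8]]
  ]
}}

```text
clock: 9.1
eef_pos: [542.7, -189.9, 153.0]
eef_rot: [3.137, -1.096, 1.224]
wrist_force: [-0.6, -0.0, -0.6]
finger_gap: 85.1
finger_force: 0.0
```

{"op": "step_arm", "data": {
  "increments": [
    [[0, 0, 0, 0, 0, -0.4, -0.8], [0, 0, 0, 0, 0, -0.9, -0.8], [0, 0, 0, 0, 0, -0.9, -0.8], [0, 0, 0, 0.5, 0, -0.5, -0.8]]
  ]
}}

```text
clock: 9.5
eef_pos: [511.1, -274.6, 220.6]
eef_rot: [3.14, -1.095, 1.219]
wrist_force: [-0.1, 0.5, -0.3]
finger_gap: 84.7
finger_force: 0.0
```

```bash
python3 log.py
python3 - <<'E'
from cell import optics
from h import *
import cv2
C={k:optics.camera(k) for k in("top","side")}
cv2.imwrite("pics/rel1.png",np.vstack([cv2.resize(C["top"]["frame"][100:300,200:440],None,fx=1.6,fy=1.6),cv2.resize(C["side"]["frame"][200:370,200:440],None,fx=1.6,fy=1.6)])[:,:,::-1])
for k in C:
    Q=seg(cloud(C[k]),np.array([597,-39]),40,40,130); print(k,np.percentile(Q[:,2],[90,99]))
E
```

```text
9.5 [-0.661  0.659  1.562  1.014  1.508 -0.708] [ 511.101 -274.605  220.632] [ 3.14  -1.095  1.219] [-0.1  0.5 -0.3] 84.70760816749156 0.0
top [ 99.82793618 101.66120754]
side [97.64416591 99.0963581 ]
```

View pics/rel1.png

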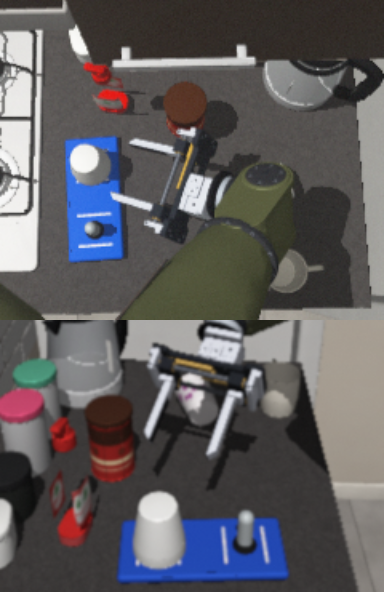

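The cup is seated on peg b with its base at z≈98, and the bystanders haven't moved. Next is the beaker.

Run:
```python
from plan import *
np.set_printoptions(suppress=True)
s=manip.read_state();r=R.from_euler('xyz',s["eef_rot"]);x0=np.array([470,-240,350.])
e=rows(x0,r,N=4)
x,rt=grasp("beaker",26,130); print(x)
q,_=ik(x0,r,p,s4,s["joints"]);check(e[0],e[1],x,rt,q,8)
rows(x,rt,start=e,amax=7.5)
```

```text
[[[0.0, 0.0, 0.0, 0.75, -0.32, -0.27, -1], [0.0, 0.0, 0.0, 0.75, -0.31, -0.26, -1], [0.0, 0.0, 0.0, 0.75, -0.32, -0.27, -1], [0.0, 0.0, 0.0, 0.76, -0.31, -0.26, -1]]]
end [ 470.2 -239.8  350.1] [ 3.126 -1.094  1.232]
[ 494.84734942 -205.18669385  296.40429853]
[[-0.66  0.37  1.66  1.01  1.6  -0.55  0.  ]
 [-0.63  0.36  1.65  0.85  1.51 -0.61  0.  ]
 [-0.61  0.36  1.65  0.68  1.4  -0.66  0.  ]
 [-0.58  0.35  1.66  0.52  1.28 -0.69  0.  ]
 [-0.54  0.34  1.67  0.34  1.16 -0.7   0.  ]
 [-0.51  0.34  1.69  0.16  1.04 -0.67  0.  ]
 [-0.48  0.34  1.71 -0.06  0.92 -0.61  0.  ]
 [-0.44  0.34  1.73 -0.3   0.82 -0.51  0.  ]
 [-0.41  0.35  1.75 -0.59  0.75 -0.35  0.  ]]
[[[0.02, -0.14, -0.07, -0.05, 0.02, 0.11, -1], [0.02, -0.14, -0.06, -0.04, 0.02, 0.11, -1], [0.02, -0.15, -0.07, -0.03, 0.02, 0.12, -1], [0.02, -0.14, -0.06, -0.02, 0.02, 0.12, -1], [0.02, -0.14, -0.07, 0.0, 0.02, 0.12, -1]]]
[[[0.02, -0.14, -0.07, 0.01, 0.02, 0.12, -1], [0.02, -0.15, -0.06, 0.02, 0.02, 0.12, -1], [0.02, -0.14, -0.07, 0.03, 0.03, 0.11, -1], [0.02, -0.14, -0.06, 0.05, 0.04, 0.11, -1], [0.02, -0.14, -0.07, 0.05, 0.03, 0.11, -1]]]
[[[0.02, -0.15, -0.06, 0.06, 0.04, 0.09, -1], [0.01, -0.14, -0.07, 0.07, 0.05, 0.09, -1], [0.02, -0.14, -0.07, 0.08, 0.05, 0.08, -1], [0.02, -0.14, -0.06, 0.09, 0.06, 0.07, -1]]]
end [ 494.9 -205.   296.3] [3.138 0.54  1.894]
```

{"op": "step_arm", "data": {
  "increments": [
    [[0.0, 0.0, 0.0, 0.75, -0.32, -0.27, -1], [0.0, 0.0, 0.0, 0.75, -0.31, -0.26, -1], [0.0, 0.0, 0.0, 0.75, -0.32, -0.27, -1], [0.0, 0.0, 0.0, 0.76, -0.31, -0.26, -1]]
  ]
}}

```text
clock: 10.0
eef_pos: [470.3, -237.6, 347.6]
eef_rot: [3.138, -1.095, 1.223]
wrist_force: [0.1, -0.6, 0.7]
finger_gap: 94.2
finger_force: 0.0
```

{"op": "step_arm", "data": {
  "increments": [
    [[0.02, -0.14, -0.07, -0.05, 0.02, 0.11, -1], [0.02, -0.14, -0.06, -0.04, 0.02, 0.11, -1], [0.02, -0.15, -0.07, -0.03, 0.02, 0.12, -1], [0.02, -0.14, -0.06, -0.02, 0.02, 0.12, -1], [0.02, -0.14, -0.07, 0.0, 0.02, 0.12, -1]]
  ]
}}

```text
clock: 10.5
eef_pos: [479.7, -225.6, 327.2]
eef_rot: [2.988, -0.509, 1.531]
wrist_force: [-0.2, -0.5, -0.3]
finger_gap: 93.7
finger_force: 0.0
```

{"op": "step_arm", "data": {
  "increments": [
    [[0.02, -0.14, -0.07, 0.01, 0.02, 0.12, -1], [0.02, -0.15, -0.06, 0.02, 0.02, 0.12, -1], [0.02, -0.14, -0.07, 0.03, 0.03, 0.11, -1], [0.02, -0.14, -0.06, 0.05, 0.04, 0.11, -1], [0.02, -0.14, -0.07, 0.05, 0.03, 0.11, -1]]
  ]
}}

```text
clock: 11.0
eef_pos: [488.3, -213.0, 307.9]
eef_rot: [3.029, 0.08, 1.716]
wrist_force: [-0.2, -1.1, 0.0]
finger_gap: 94.1
finger_force: 0.0
```

{"op": "step_arm", "data": {
  "increments": [
    [[0.02, -0.15, -0.06, 0.06, 0.04, 0.09, -1], [0.01, -0.14, -0.07, 0.07, 0.05, 0.09, -1], [0.02, -0.14, -0.07, 0.08, 0.05, 0.08, -1], [0.02, -0.14, -0.06, 0.09, 0.06, 0.07, -1]]
  ]
}}

```text
clock: 11.4
eef_pos: [495.4, -202.8, 292.6]
eef_rot: [-3.14, 0.54, 1.902]
wrist_force: [-1.0, -0.8, 0.5]
finger_gap: 94.1
finger_force: 0.0
```

```bash
python3 log.py
python3 - <<'E'
from plan import *
from cell import optics
import cv2
t=optics.camera("top")["frame"][100:300,200:440]; s=optics.camera("side")["frame"][200:370,200:440]
cv2.imwrite("pics/pre2.png",np.vstack([cv2.resize(t,None,fx=1.6,fy=1.6),cv2.resize(s,None,fx=1.6,fy=1.6)])[:,:,::-1])
rows(*grasp("beaker",26),N=5)
E
```

```text
11.4 [-0.406  0.356  1.755 -0.599  0.744 -0.347] [ 495.416 -202.758  292.645] [-3.14   0.54   1.902] [-1.  -0.8  0.5] 94.06804432164573 0.0
[[[-0.0, -0.0, 0.0, -0.02, -0.01, 0.64, -1], [-0.0, -0.0, 0.0, -0.03, -0.0, 0.64, -1], [-0.0, -0.0, 0.0, -0.02, -0.01, 0.63, -1], [-0.0, -0.0, 0.0, -0.03, -0.01, 0.64, -1], [-0.0, -0.01, 0.01, -0.02, -0.0, 0.64, -1]]]
end [ 516.4 -268.4  184.9] [3.14  0.544 1.892]
```

View pics/pre2.png

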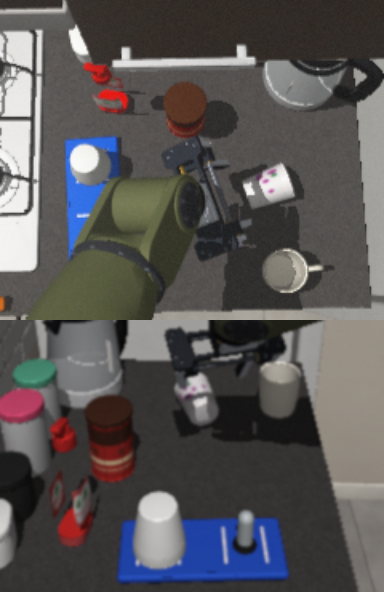

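The fingers straddle the beaker at crop (268,187), and the tin and mug have clearance. I close in and grip gently.

{"op": "step_arm", "data": {
  "increments": [
    [[0, 0, 0, -0.02, -0.01, 0.64, -1], [0, 0, 0, -0.03, 0, 0.64, -1], [0, 0, 0, -0.02, -0.01, 0.63, -1], [0, 0, 0, -0.03, -0.01, 0.64, -1], [0, 0, 0, -0.02, 0, 0.64, -1]]
  ]
}}

```text
clock: 12.0
eef_pos: [516.5, -269.6, 184.8]
eef_rot: [3.14, 0.532, 1.895]
wrist_force: [0.2, -0.4, 0.2]
finger_gap: 93.8
finger_force: 0.0
```

{"op": "step_arm", "data": {
  "increments": [
    [[0, 0, 0, 0, 0, 0, 1], [0, 0, 0, 0, 0, 0, 1], [0, 0, 0, 0, 0, 0, 1], [0, 0, 0, 0, 0, 0, 1], [0, 0, 0, 0, 0, 0, 1]]
  ],
  "newtons": 10
}}

```text
clock: 12.5
eef_pos: [516.9, -268.3, 186.7]
eef_rot: [3.14, 0.536, 1.898]
wrist_force: [-0.9, 1.8, 4.5]
finger_gap: 60.7
finger_force: 10.0
```

```bash
python3 log.py
python3 - <<'E'
from plan import *
s=manip.read_state();r=R.from_euler('xyz',s["eef_rot"]);x0=s["eef_pos"]+[0,0,150]
e=rows(x0,r,fg=1,N=5)
x,rt=place("beaker","a",26,90,140)
q,_=ik(x0,r,p,s4,s["joints"]);check(e[0],e[1],x,rt,q)
rows(x,rt,start=e,fg=1,amax=7)
E
```

```text
12.5 [-0.499  0.606  1.672 -0.701  0.564 -0.282] [ 516.875 -268.348  186.661] [3.14  0.536 1.898] [-0.9  1.8  4.5] 60.72920990191922 9.953803397220327
[[[0.0, 0.0, 0.0, -0.38, 0.0, -0.64, 1], [0.0, 0.0, 0.0, -0.39, 0.0, -0.65, 1], [0.0, 0.0, 0.0, -0.38, 0.0, -0.64, 1], [0.0, 0.0, 0.0, -0.38, 0.0, -0.65, 1], [0.0, 0.0, 0.0, -0.39, 0.0, -0.64, 1]]]
end [ 516.8 -268.6  336.6] [3.14  0.536 1.898]
[[-0.5   0.39  1.59 -0.5   0.81 -0.55  0.  ]
 [-0.51  0.39  1.59 -0.33  0.88 -0.63  0.  ]
 [-0.51  0.39  1.59 -0.19  0.95 -0.69  0.  ]
 [-0.52  0.4   1.59 -0.06  1.03 -0.74  0.  ]
 [-0.53  0.4   1.59  0.06  1.11 -0.78  0.  ]
 [-0.54  0.41  1.59  0.17  1.19 -0.81  0.  ]
 [-0.55  0.42  1.6   0.28  1.28 -0.82  0.  ]
 [-0.55  0.43  1.61  0.38  1.36 -0.83  0.  ]
 [-0.56  0.44  1.61  0.48  1.44 -0.83  0.  ]
 [-0.57  0.45  1.62  0.58  1.52 -0.83  0.  ]
 [-0.57  0.46  1.64  0.67  1.59 -0.82  0.  ]
 [-0.58  0.47  1.65  0.77  1.67 -0.8   0.  ]
 [-0.58  0.48  1.67  0.87  1.74 -0.78  0.  ]]
[[[-0.01, 0.15, 0.03, 0.16, -0.03, 0.02, 1], [-0.01, 0.15, 0.03, 0.15, -0.03, 0.03, 1], [-0.01, 0.15, 0.04, 0.14, -0.04, 0.05, 1], [-0.01, 0.15, 0.03, 0.14, -0.04, 0.06, 1], [-0.01, 0.14, 0.03, 0.13, -0.05, 0.09, 1]]]
[[[-0.01, 0.15, 0.03, 0.12, -0.05, 0.09, 1], [-0.01, 0.15, 0.04, 0.1, -0.05, 0.11, 1], [-0.01, 0.15, 0.03, 0.09, -0.06, 0.12, 1], [-0.01, 0.15, 0.03, 0.07, -0.06, 0.13, 1], [-0.0, 0.15, 0.03, 0.06, -0.06, 0.13, 1]]]
[[[-0.01, 0.15, 0.04, 0.04, -0.06, 0.14, 1], [-0.01, 0.15, 0.03, 0.02, -0.07, 0.14, 1], [-0.01, 0.14, 0.03, -0.0, -0.06, 0.15, 1], [-0.01, 0.15, 0.03, -0.02, -0.07, 0.14, 1]]]
end [ 478.5 -207.3  284.9] [-3.14  -1.114  1.571]
```

{"op": "step_arm", "data": {
  "increments": [
    [[0, 0, 0, -0.38, 0, -0.64, 1], [0, 0, 0, -0.39, 0, -0.65, 1], [0, 0, 0, -0.38, 0, -0.64, 1], [0, 0, 0, -0.38, 0, -0.65, 1], [0, 0, 0, -0.39, 0, -0.64, 1]]
  ]
}}

```text
clock: 13.0
eef_pos: [516.5, -268.6, 337.2]
eef_rot: [3.141, 0.535, 1.898]
wrist_force: [0.0, 0.6, -1.2]
finger_gap: 61.0
finger_force: 10.0
```

{"op": "step_arm", "data": {
  "increments": [
    [[-0.01, 0.15, 0.03, 0.16, -0.03, 0.02, 1], [-0.01, 0.15, 0.03, 0.15, -0.03, 0.03, 1], [-0.01, 0.15, 0.04, 0.14, -0.04, 0.05, 1], [-0.01, 0.15, 0.03, 0.14, -0.04, 0.06, 1], [-0.01, 0.14, 0.03, 0.13, -0.05, 0.09, 1]]
  ]
}}

```text
clock: 13.5
eef_pos: [502.9, -246.6, 317.4]
eef_rot: [3.073, -0.055, 1.791]
wrist_force: [-0.1, 0.1, -1.6]
finger_gap: 60.6
finger_force: 10.0
```

{"op": "step_arm", "data": {
  "increments": [
    [[-0.01, 0.15, 0.03, 0.12, -0.05, 0.09, 1], [-0.01, 0.15, 0.04, 0.1, -0.05, 0.11, 1], [-0.01, 0.15, 0.03, 0.09, -0.06, 0.12, 1], [-0.01, 0.15, 0.03, 0.07, -0.06, 0.13, 1], [0, 0.15, 0.03, 0.06, -0.06, 0.13, 1]]
  ]
}}

```text
clock: 14.0
eef_pos: [489.2, -224.8, 299.1]
eef_rot: [3.071, -0.652, 1.704]
wrist_force: [0.3, 0.9, 0.5]
finger_gap: 60.4
finger_force: 9.9
```

{"op": "step_arm", "data": {
  "increments": [
    [[-0.01, 0.15, 0.04, 0.04, -0.06, 0.14, 1], [-0.01, 0.15, 0.03, 0.02, -0.07, 0.14, 1], [-0.01, 0.14, 0.03, 0, -0.06, 0.15, 1], [-0.01, 0.15, 0.03, -0.02, -0.07, 0.14, 1], [0, 0, 0, 0, 0, 0, 1]]
  ]
}}

```text
clock: 14.5
eef_pos: [478.2, -207.3, 283.4]
eef_rot: [-3.135, -1.117, 1.566]
wrist_force: [-0.1, 0.3, -1.2]
finger_gap: 60.8
finger_force: 9.9
```

```bash
python3 log.py; python3 hang.py beaker a hang4
```

```text
14.5 [-0.583  0.487  1.669  0.864  1.743 -0.785] [ 478.182 -207.289  283.445] [-3.135 -1.117  1.566] [-0.1  0.3 -1.2] 60.84418560475888 9.92761693734792
grasp pt [478.2 -46.4 204.3]
['side'] 1804 [ 4.78151e+02 -4.38940e+01 -1.43700e+00 -4.00000e-03  9.00000e-03] 0.81
['top'] 827 [ 4.7706e+02 -4.5318e+01  9.6000e-02 -6.7000e-02  4.6000e-02] 1.74
['top', 'side'] 2631 [ 4.77955e+02 -4.41360e+01 -7.37000e-01 -1.00000e-02  1.30000e-02] 1.16
```

View pics/hang4.png

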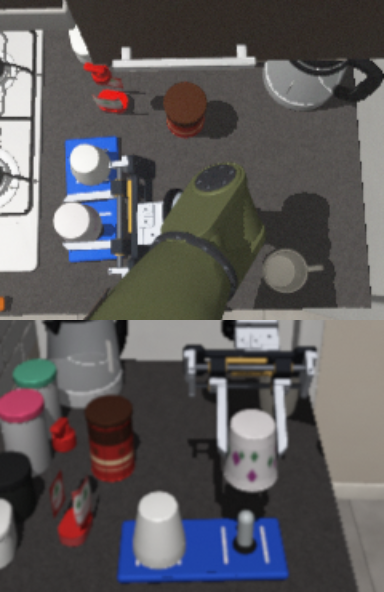

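The beaker is mouth down over peg a at side crop (250,450), with its axis vertical to within 1°. I lower it.

{"op": "step_arm", "data": {
  "increments": [
    [[0, 0, 0, -0.27, 0, 0.131, 1], [0, 0, 0, -0.27, 0, 0.131, 1], [0, 0, 0, -0.27, 0, 0.131, 1], [0, 0, 0, -0.27, 0, 0.131, 1], [0, 0, 0, -0.27, 0, 0.131, 1]]
  ]
}}

```text
clock: 15.1
eef_pos: [478.3, -207.9, 222.5]
eef_rot: [-3.136, -1.114, 1.567]
wrist_force: [-0.1, -0.7, -0.4]
finger_gap: 60.6
finger_force: 9.9
```

{"op": "step_arm", "data": {
  "increments": [
    [[0, 0, 0, -0.27, 0, 0.131, 1], [0, 0, 0, -0.27, 0, 0.131, 1], [0, 0, 0, -0.27, 0, 0.131, 1], [0, 0, 0, -0.27, 0, 0.131, 1], [0, 0, 0, -0.27, 0, 0.131, 1]]
  ]
}}

```text
clock: 15.6
eef_pos: [478.3, -208.2, 162.9]
eef_rot: [-3.137, -1.114, 1.568]
wrist_force: [0.1, 0.2, 0.3]
finger_gap: 60.4
finger_force: 9.9
```

{"op": "step_arm", "data": {
  "increments": [
    [[0, 0, 0, -0.09, 0, 0.044, 1], [0, 0, 0, -0.09, 0, 0.044, 1], [0, 0, 0, -0.045, 0, 0.022, 1], [0, 0, 0, -0.022, 0, 0.011, 1], [0, 0, 0, 0, 0, 0, 1]]
  ]
}}

```text
clock: 16.1
eef_pos: [478.3, -208.2, 153.0]
eef_rot: [-3.138, -1.114, 1.568]
wrist_force: [-0.6, 0.0, -1.3]
finger_gap: 60.6
finger_force: 9.9
```

```bash
python3 log.py; python3 hang.py beaker a hang5
```

```text
16.1 [-0.584  0.712  1.688  0.845  1.581 -0.971] [ 478.278 -208.232  153.046] [-3.138 -1.114  1.568] [-0.6  0.  -1.3] 60.586157987228965 9.929024727425713
grasp pt [478.  -46.7  73.8]
['side'] 2053 [ 4.78204e+02 -4.39420e+01 -3.71100e+00 -3.00000e-03  8.00000e-03] 2.47
['top'] 890 [ 4.77982e+02 -4.66680e+01 -1.00000e-02 -4.90000e-02  3.30000e-02] 3.85
['top', 'side'] 2943 [ 4.77913e+02 -4.44310e+01 -2.91000e+00 -7.00000e-03  5.00000e-03] 2.82
```

{"op": "step_arm", "data": {
  "increments": [
    [[0, 0, 0, -0.034, 0, 0.016, 1], [0, 0, 0, -0.034, 0, 0.016, 1], [0, 0, 0, 0, 0, 0, 1]]
  ]
}}

```text
clock: 16.5
eef_pos: [478.2, -208.3, 149.7]
eef_rot: [-3.137, -1.115, 1.567]
wrist_force: [-0.0, -0.1, -1.3]
finger_gap: 60.7
finger_force: 9.9
```

{"op": "step_arm", "data": {
  "increments": [
    [[0, 0, 0, -0.022, 0, 0.011, 1], [0, 0, 0, 0, 0, 0, 1]]
  ]
}}

```text
clock: 16.7
eef_pos: [478.2, -208.2, 148.7]
eef_rot: [-3.137, -1.114, 1.567]
wrist_force: [0.2, 0.1, -0.3]
finger_gap: 60.5
finger_force: 9.9
```

{"op": "step_arm", "data": {
  "increments": [
    [[0, 0, 0, -0.022, 0, 0.011, 1], [0, 0, 0, 0, 0, 0, 1]]
  ]
}}

```text
clock: 16.9
eef_pos: [478.2, -208.2, 147.8]
eef_rot: [-3.137, -1.114, 1.568]
wrist_force: [-0.3, -0.3, -0.8]
finger_gap: 60.7
finger_force: 9.9
```

Grasp point z is about 68.5 and there is no contact yet, so I keep lowering.

{"op": "step_arm", "data": {
  "increments": [
    [[0, 0, 0, -0.02, 0, 0.01, 1], [0, 0, 0, 0, 0, 0, 1]]
  ]
}}

```text
clock: 17.1
eef_pos: [478.2, -208.3, 146.9]
eef_rot: [-3.137, -1.114, 1.568]
wrist_force: [1.1, 0.6, -1.0]
finger_gap: 60.7
finger_force: 9.9
```

{"op": "step_arm", "data": {
  "increments": [
    [[0, 0, 0, -0.02, 0, 0.01, 1], [0, 0, 0, 0, 0, 0, 1]]
  ]
}}

```text
clock: 17.3
eef_pos: [478.2, -208.4, 146.3]
eef_rot: [-3.138, -1.115, 1.568]
wrist_force: [-1.2, -2.3, 3.6]
finger_gap: 60.6
finger_force: 10.1
```

{"op": "step_arm", "data": {
  "increments": [
    [[0, 0, 0, -0.012, 0, 0.006, 1], [0, 0, 0, 0, 0, 0, 1]]
  ]
}}

```text
clock: 17.5
eef_pos: [478.2, -208.4, 146.0]
eef_rot: [-3.138, -1.115, 1.569]
wrist_force: [-2.6, -3.0, 8.0]
finger_gap: 60.5
finger_force: 10.2
```

{"op": "step_arm", "data": {
  "increments": [
    [[0, 0, 0, 0, 0, 0, -0.4], [0, 0, 0, 0, 0, 0, -0.6], [0, 0, 0, 0, 0, 0, -0.8], [0, 0, 0, 0, 0, 0, -0.8], [0, 0, 0, 0, 0, 0, -0.8]]
  ]
}}

```text
clock: 18.0
eef_pos: [478.2, -208.2, 145.5]
eef_rot: [-3.137, -1.114, 1.568]
wrist_force: [0.4, -0.9, -1.0]
finger_gap: 84.4
finger_force: 0.0
```

{"op": "step_arm", "data": {
  "increments": [
    [[0, 0, 0, 0, 0, -0.4, -0.8], [0, 0, 0, 0, 0, -0.9, -0.8], [0, 0, 0, 0, 0, -0.9, -0.8], [0, 0, 0, 0.5, 0, -0.5, -0.8], [0, 0, 0, 0.8, 0, 0, -0.8]]
  ]
}}

```text
clock: 18.5
eef_pos: [477.9, -285.3, 241.0]
eef_rot: [-3.137, -1.114, 1.564]
wrist_force: [0.6, 0.6, -0.3]
finger_gap: 84.2
finger_force: 0.0
```

{"op": "step_arm", "data": {
  "increments": [
    [[0, 0, 0, 0.8, 0, 0, -0.8], [0, 0, 0, 0, 0, 0, -0.8], [0, 0, 0, 0, 0, 0, -0.8]]
  ]
}}

```text
clock: 18.8
eef_pos: [478.4, -268.7, 269.1]
eef_rot: [-3.139, -1.113, 1.57]
wrist_force: [-0.1, 0.2, -0.9]
finger_gap: 84.8
finger_force: 0.0
```

```bash
python3 log.py
python3 - <<'E'
from cell import optics
from h import *
import cv2
C={k:optics.camera(k) for k in("top","side")}
cv2.imwrite("pics/fin.png",np.vstack([cv2.resize(C["top"]["frame"][100:300,200:440],None,fx=1.6,fy=1.6),cv2.resize(C["side"]["frame"][200:370,200:440],None,fx=1.6,fy=1.6)])[:,:,::-1])
for k in C:
  for c in((597,-39),(478,-45)):
    Q=seg(cloud(C[k]),np.array(c),25,85,130); print(k,c,np.percentile(Q[:,2],[20,90]),Q.mean(0).round(1))
E
```

```text
18.8 [-0.671  0.569  1.577  0.805  1.801 -0.83 ] [ 478.368 -268.736  269.128] [-3.139 -1.113  1.57 ] [-0.1  0.2 -0.9] 84.82579133700405 0.0
top (597, -39) [ 96.47272967 100.73379182] [596.8 -39.2  98.2]
top (478, -45) [ 96.94634813 101.12601821] [477.4 -44.9  98.5]
side (597, -39) [96.06588824 98.45065499] [596.8 -37.4  97. ]
side (478, -45) [96.67853051 98.82596886] [477.9 -44.3  97.5]
```

View pics/fin.png

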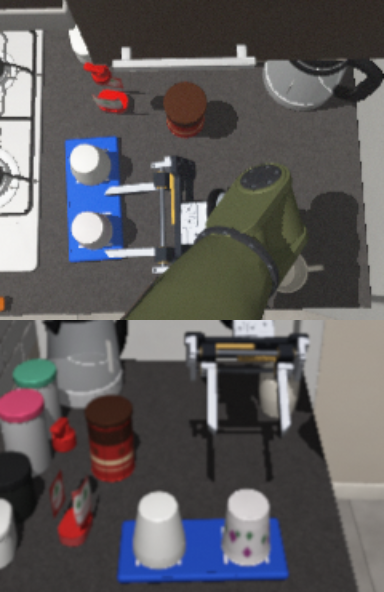

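Both cups stand mouth down on their pegs with their tops at about 98 mm. The gripper is clear and the bystanders haven't moved.

```bash
python3 -c "
from cell import workorder; print(workorder.sign_off())"
```

```text
the job is handed in; nothing more can be done
None
```

The white cup hangs mouth down on peg b and the patterned beaker on peg a, both resting on the rack's base and released; the tin, mug and bottle were not moved, and the job was handed in at about 19 s.

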